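# Pack seven syrup bottles into the round caddy

## Task

Pack all seven amber syrup bottles upright into the round steel caddy, one in the middle and six round it, each standing on the caddy's floor: bring over the two from the sloping rack and the one on the worktop, and move the one in the caddy that stands out of pattern. Set each bottle down without dropping it, knock none over, and leave the pepper mill, the mug and the sugar jar where they stand.

Things in the scene. Friction and masses are not known exactly. Their poses are not given: they have to be found in the camera images.
- bottle_a_center (a point): Round amber bottle, black cap, 150 mm tall, 0.2 to 0.4 kg: body diameter 50 mm up to 88 mm above the foot, shoulder to 106 mm, cap diameter 22 mm from 106 to 150 mm. Point: on its axis half-way up (75 mm above the foot; mid-cap 53 mm farther along +z). +z: from foot to cap. Starts standing in the caddy.
- bottle_b_center (a point): Round amber bottle, black cap, 150 mm tall, 0.2 to 0.4 kg: body diameter 50 mm up to 88 mm above the foot, shoulder to 106 mm, cap diameter 22 mm from 106 to 150 mm. Point: on its axis half-way up (75 mm above the foot; mid-cap 53 mm farther along +z). +z: from foot to cap. Starts standing in the caddy.
- bottle_c_center (a point): Round amber bottle, black cap, 150 mm tall, 0.2 to 0.4 kg: body diameter 50 mm up to 88 mm above the foot, shoulder to 106 mm, cap diameter 22 mm from 106 to 150 mm. Point: on its axis half-way up (75 mm above the foot; mid-cap 53 mm farther along +z). +z: from foot to cap. Starts standing in the caddy.
- bottle_d_center (a point): Round amber bottle, black cap, 150 mm tall, 0.2 to 0.4 kg: body diameter 50 mm up to 88 mm above the foot, shoulder to 106 mm, cap diameter 22 mm from 106 to 150 mm. Point: on its axis half-way up (75 mm above the foot; mid-cap 53 mm farther along +z). +z: from foot to cap. Starts standing in the caddy, out of pattern, between the middle and the wall.
- bottle_e_center (a point): Round amber bottle, black cap, 150 mm tall, 0.2 to 0.4 kg: body diameter 50 mm up to 88 mm above the foot, shoulder to 106 mm, cap diameter 22 mm from 106 to 150 mm. Point: on its axis half-way up (75 mm above the foot; mid-cap 53 mm farther along +z). +z: from foot to cap. Starts leaning in the sloping rack, 35 degrees from upright, cap away from the robot or sideways.
- bottle_f_center (a point): Round amber bottle, black cap, 150 mm tall, 0.2 to 0.4 kg: body diameter 50 mm up to 88 mm above the foot, shoulder to 106 mm, cap diameter 22 mm from 106 to 150 mm. Point: on its axis half-way up (75 mm above the foot; mid-cap 53 mm farther along +z). +z: from foot to cap. Starts leaning in the sloping rack, 35 degrees from upright, cap away from the robot or sideways.
- bottle_g_center (a point): Round amber bottle, black cap, 150 mm tall, 0.2 to 0.4 kg: body diameter 50 mm up to 88 mm above the foot, shoulder to 106 mm, cap diameter 22 mm from 106 to 150 mm. Point: on its axis half-way up (75 mm above the foot; mid-cap 53 mm farther along +z). +z: from foot to cap. Starts standing on the worktop, near the pepper mill.
- caddy_floor (a point): Round open steel caddy, fixed to the worktop: inner diameter 160 mm up to 50 mm above the worktop, then a lip that flares 5 mm outwards up to the rim at 60 mm; outer diameter 178 mm at the rim, floor 6 mm thick. This point is the centre of its inner floor (6 mm above the worktop), where the bottles' feet stand. It may be anywhere to the left or right and turned any way.
- rack: Fixed sloping wooden rack, 176 mm wide (y), 105 mm high: two cradles 90 mm apart, each a bed under the body, a foot ledge and side rails 15 mm high; caps and shoulders stick out free. Bottles come out along their own axis or up off the bed. Origin on the worktop, at the rack's middle; the feet are 30 mm to +x, 45 mm to each side, 42 mm up; caps lean to -x.
- mill: Pepper mill of dark turned wood, 54 mm in diameter, 180 mm tall, standing on the worktop; bystander. Origin at the centre of its underside.
- mug: Blue mug, 80 mm in diameter, 90 mm tall, with a handle to its +y side; bystander. Origin at the centre of its underside.
- jar: White sugar jar with a yellow lid, 72 mm in diameter, 85 mm tall; bystander. Origin at the centre of its underside.
Things that resemble listed ones, but are neither listed nor needed, are in the scene too. Of the things that look like the part that bears caddy_floor, take the one that is nearest to the robot's base at the start.

How it is judged:
By the outcome, as a careful person would: the job done as asked, in the order asked, and still so for the second after the job is handed in, with the robot touching nothing.
It also fails if it takes over 72 s, if anything falls off the work surface, if the arm or the gripper's body presses on something with over 40 N, if the wrist force passes 120 N, or if a joint passes its speed limit or range.

## Robot

A 6-joint arm with a two-finger parallel gripper is mounted at the origin on the work surface. World frame = base frame: x ahead of the robot, y to its left, z up, the work surface at z = 0. Lengths are in mm, angles in rad, forces in N, time in s.
With the tool pointing down it reaches from about 425 to 925 mm from the base axis. Payload 12.5 kg.
Tool frame: the origin (TCP) lies on the centre line of the jaws, within the pads' length; the fingertips stand 25 mm ahead of it and the grasp point (between the pads) lies 6 mm ahead of it; y points along the fingers, x is the direction in which the jaws open and shut, and the axes are right-handed (so a half turn about y gives the same grasp; the last joint's range is limited). The gripper opens to 85 mm and grips with 20 to 120 N. Pads are 22 mm wide; open, the fingers measure 114 mm over their backs; the gripper's body (76 mm by 85 mm) begins 54 mm behind the grasp point. The pads swing forward as they close: fully open they stand 13 mm farther back than shut.
Start: joints at [1.08, 0.491, 1.559, -0, 1.092, -0.106], TCP at [234.592, 579.317, 256.327] pointing down, gripper open.
Joint ranges: [-3.1, 3.1], [-0.84, 2.19], [0.05, 2.79], [-1.13, 4.28], [0.06, 2.93], [-2.69, 2.69]. Speed limits (rad/s): [2.22, 2.22, 2.79, 3.14, 3.14, 3.14].

## Interface

Orientations are given as a unit quaternion [x, y, z, w].
In Python, from bench import arm, cams gives the robot as it stands.
- The arm moves only by the shell command python3 -m pendant 'ROWS' [FORCE]. ROWS is JSON, one flat list of numbers, 7 for each row, row after row: the shift along the tool's x, y, z in cm, then the turn, a rotation vector about the tool's x, y, z in degrees, then the finger opening in cm, from 0 to 8.54. A call has 1 to 10 rows; each row is the pose to reach, as a shift and turn from the pose measured when the call began, along the tool's axes at that moment; what a row does not reach only later rows make up. A row lasts 1/8 s, in which the tool goes at most 62.5 mm and 10.7 degrees, less where a joint would pass 70% of its speed; a pose out of reach is approached as far as the arm can. A call with a gripper value outside its range is refused whole. The fingers move at their own pace and stop on an object; FORCE is the grip in N (left out, the last holds). Time passes only in rows, so rows that repeat a pose let the fingers close. It gives the time, the measured TCP pose, the force and the opening at its end, in the units of the state.
- arm.get_obs(): the state, without advancing time (a new reading comes with each control period).
- cams.camera(name): name is "scene" or "top" or "wrist"; returns the picture (420x560x3 uint8, blue, green, red); there is no depth.
- cams.camera_params(name): a dict with "fx", "fy", "cx", "cy" (pixels), "rvec" (rotation vector, rad) and "tvec" (3), from world to camera coordinates, as OpenCV has them. Camera axes: x right, y down, z forward; pixel columns grow to the right and rows downward; lengths in mm; the calibration is good to about 2 mm. A picture is of the moment at which its call begins: read the wrist's pose just before it. camera_params takes no time and is no camera call; for the wrist camera it gives the pose at the moment of the call.
- arm.sign_off(): hands the job in, once; it reports no verdict.
The state is a dict: "time": time; "joints": joint angles; "joint_vel": joint speeds; "tau": joint torques, N m; "ee_pos": TCP position; "eef_rot": TCP orientation; "contact_force": force on the tool from outside, world axes, zero at the start; "ft_torque": the same for the moment, N m; "width": finger opening in mm.
Only numpy, scipy, OpenCV 4.12 (cv2) and the standard library are available. Lean on these libraries where they do the work, as an engineer would, in place of code of your own. Each camera call takes 0.05 s, during which the arm holds its last target. There are 200 camera calls.

## Working session

There is one attempt and no reset: what is moved stays moved. The work goes in short steps, Python scripts to look and compute and a shell command to move; the robot and the scene stay as the last step left them, time stands still between calls to the robot, and variables do not carry over. Pictures are saved under pics/ and viewed, about 8 in all and at most 12, crops included, and the job is handed in when it is done.

```bash
mkdir -p pics; ls; python3 - <<'E'
from bench import arm,cams
import cv2,numpy as np
o=arm.get_obs();print({k:(np.round(v,3).tolist() if hasattr(v,'__len__') else v) for k,v in o.items()})
for n in("scene","top"):
    im=cams.camera(n);cv2.imwrite(f"pics/{n}0.png",im);print(n,cams.camera_params(n))
s=np.vstack
a=cv2.imread("pics/scene0.png");b=cv2.imread("pics/top0.png")
E
```

```text
pics
{'time': 0.0, 'joints': [1.08, 0.492, 1.559, -0.0, 1.092, -0.106], 'joint_vel': [0.001, -0.002, -0.0, -0.002, 0.001, 0.001], 'tau': [0.001, -61.845, -26.159, -0.0, 0.004, -0.0], 'ee_pos': [234.472, 579.142, 255.721], 'eef_rot': [0.587, 0.395, -0.396, -0.586], 'contact_force': [-0.003, -0.073, -0.064], 'ft_torque': [0.031, 0.018, -0.022], 'width': 85.57049938735757}
scene {'fx': 460.69806007567917, 'fy': 460.69806007567917, 'cx': 274.60233341280946, 'cy': 211.31587791772196, 'rvec': array([ 1.49712084,  2.08025175, -0.8513836 ]), 'tvec': array([ 204.1563746 , -351.61685354, 1530.71097464])}
top {'fx': 399.1496808856256, 'fy': 399.1496808856256, 'cx': 278.5306232315033, 'cy': 209.03436870157876, 'rvec': array([ 2.17146395, -2.20151281,  0.07693578]), 'tvec': array([ -1.26728448, 637.63278332, 841.78717618])}
```

View pics/top0.png

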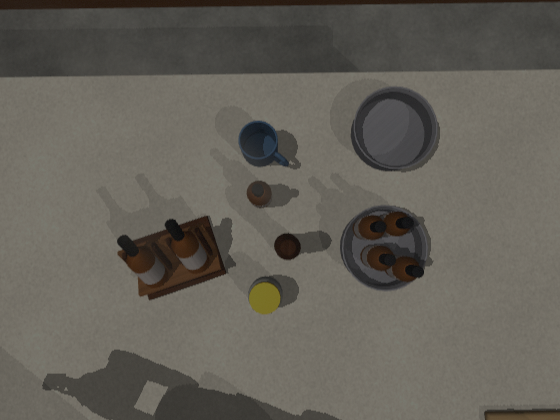

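View pics/scene0.png

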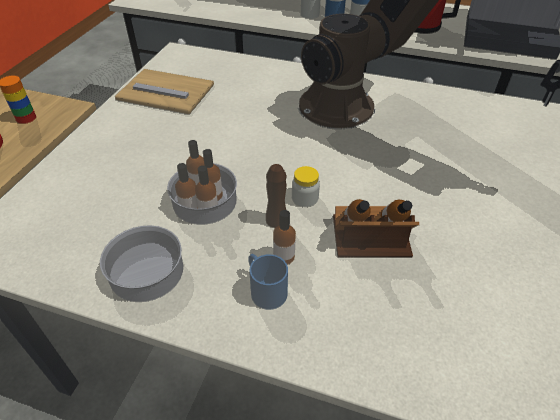

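Top view: the caddy with four bottles is at about (386,248). A second, empty caddy lies farther out at (395,129). The rack with two bottles is at (172,258), the mill at (287,246), bottle g at (259,193), the mug at (259,142) and the jar at (265,297). Image bottom is the robot side, so the caddy with the bottles is the nearest one and fits the description. Next I'll enlarge it to confirm and measure.

```bash
cat > h.py <<'E'
import numpy as np,cv2
from scipy.spatial.transform import Rotation as R
from bench import arm,cams
def proj(n,P,p=None):
    p=p or cams.camera_params(n)
    K=np.array([[p['fx'],0,p['cx']],[0,p['fy'],p['cy']],[0,0,1]])
    return cv2.projectPoints(np.array(P,float).reshape(-1,3),np.array(p['rvec']),np.array(p['tvec']),K,None)[0].reshape(-1,2)
def unproj(n,uv,z,p=None):
    p=p or cams.camera_params(n)
    M=R.from_rotvec(p['rvec']).as_matrix();c=-M.T@np.array(p['tvec'])
    d=M.T@np.array([(uv[0]-p['cx'])/p['fx'],(uv[1]-p['cy'])/p['fy'],1])
    return c+d*(z-c[2])/d[2]
E
python3 - <<'E'
from h import *
for n,uv,z in [("near caddy",(386,248),60),("far caddy",(395,129),60),("mill",(287,246),180),("g",(259,193),150),("mug",(259,142),90),("jar",(265,297),85)]:
    print(n,unproj("top",uv,z).round(0))
b=cv2.imread("pics/top0.png");a=cv2.imread("pics/scene0.png")
c=lambda im,x,y,w,h,s:cv2.convertScaleAbs(cv2.resize(im[y:y+h,x:x+w],None,fx=s,fy=s,interpolation=cv2.INTER_CUBIC),alpha=1.7)
top=np.hstack([c(b,336,200,100,100,4),c(b,110,205,100,100,4)])
bot=np.hstack([c(a,160,135,80,50,5)])
bot=np.hstack([c(a,160,135,100,50,4),c(a,325,190,100,50,4)])
cv2.imwrite("pics/c1.png",np.vstack([top,bot]))
E
```

```text
near caddy [ 552. -230.   60.]
far caddy [ 800. -257.   60.]
mill [561. -24. 180.]
g [659.  26. 150.]
mug [769.  28.  90.]
jar [459.  19.  85.]
```

View pics/c1.png

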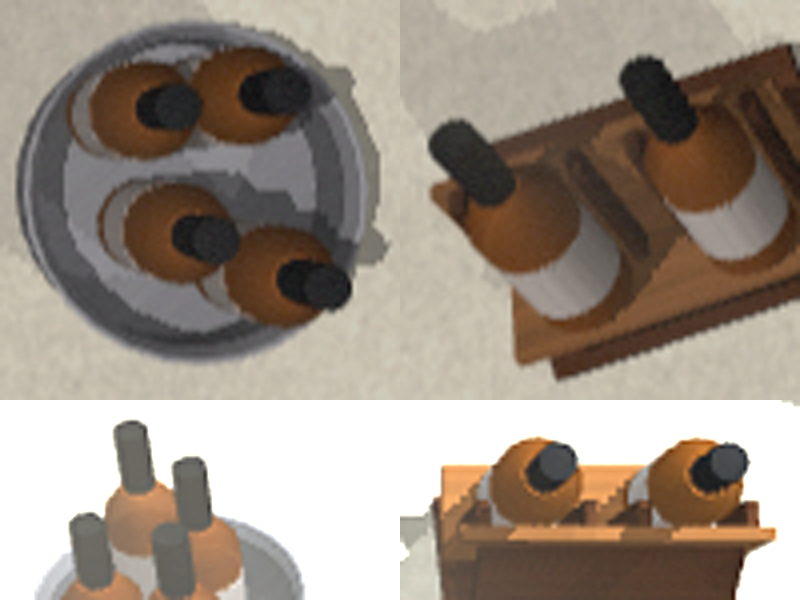

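```bash
cat >> h.py <<'E'
from scipy.optimize import minimize
th=np.linspace(0,2*np.pi,40)
def cyl(o,ax,r,h0,h1):
    ax=np.array(ax,float);ax/=np.linalg.norm(ax)
    u=np.cross(ax,[1,.2,0]);u/=np.linalg.norm(u);v=np.cross(ax,u)
    c=r*(np.cos(th)[:,None]*u+np.sin(th)[:,None]*v)
    return np.vstack([np.array(o)+ax*h0+c,np.array(o)+ax*h1+c])
def hull(n,P,p=None,s=8):
    q=proj(n,P,p);m=np.zeros((420*1,560),np.uint8)
    cv2.fillConvexPoly(m,cv2.convexHull((q*16).astype(np.int32)),255,cv2.LINE_AA,4);return m
E
python3 - <<'E'
from h import *
T=cv2.imread("pics/top0.png").astype(int);S=cv2.imread("pics/scene0.png").astype(int)
def dark(I,t): return ((I.max(2)<t)&(I.max(2)-I.min(2)<22))
for n,I,pts in(("top",T,[(409,222),(409,225),(419,272),(400,210),(425,250),(382,227),(170,224),(390,258)]),("scene",S,[(193,145),(208,155),(182,170),(202,172),(200,145),(195,165)])):
    print(n,[I[v,u].tolist() for u,v in pts])
pt=cams.camera_params("top");ps=cams.camera_params("scene")
tops=[(381.75,226.75),(409,222.5),(391,260),(419,272)]
for t in tops:
    w=unproj("top",t,156);print(w.round(1),proj("scene",w).round(1))
E
```

```text
top [[22, 19, 20], [19, 18, 19], [25, 23, 23], [69, 68, 68], [64, 63, 63], [24, 22, 22], [18, 17, 16], [24, 24, 24]]
scene [[56, 61, 62], [55, 60, 61], [59, 63, 64], [54, 58, 60], [181, 196, 200], [57, 75, 99]]
[ 593.3 -197.5  156. ] [[200.2 167.2]]
[ 600.4 -247.5  156. ] [[179.5 164.7]]
[ 532.9 -212.4  156. ] [[205.2 150.6]]
[ 510.6 -262.3  156. ] [[190.6 141.3]]
```

```bash
cat > fit.py <<'E'
from h import *
import sys
T=cv2.imread("pics/top0.png").astype(int);S=cv2.imread("pics/scene0.png").astype(int)
MT=((T.max(2)<42)&(np.ptp(T,2)<12)).astype(float);MS=((S.max(2)<95)&(np.ptp(S,2)<18)).astype(float)
pt=cams.camera_params("top");ps=cams.camera_params("scene")
def cost(P,w=(1,1)):
    c=0
    for n,M,p,k in(("top",MT,pt,w[0]),("scene",MS,ps,w[1])):
        if not k: continue
        h=hull(n,P,p)/255.
        d=cv2.dilate(h,np.ones((7,7)));c+=k*(np.abs(h-M)*(d>0)).sum()/h.sum()
    return c
def up(x0,foot,w=(1,1)):
    f=lambda q:cost(cyl([q[0],q[1],foot],[0,0,1],11,106,150),w)
    r=minimize(f,x0,method="Nelder-Mead",options=dict(initial_simplex=[x0,np.add(x0,[5,0]),np.add(x0,[0,5])],xatol=.1,fatol=1e-4));return r.x,r.fun
if __name__=="__main__":
    for x0 in[(593,-197),(600,-247),(533,-212),(511,-262)]:
        for w in((1,1),(1,0),(0,1)):
            x,f=up(x0,6,w);print(w,x.round(1),round(f,3))
    for w in((1,1),(1,0),(0,1)):
        x,f=up((659,26),0,w);print('g',w,x.round(1),round(f,3))
    # rack: x,y,yaw of rack frame; bottles lean to rack -x
    t=np.radians(35)
    def rb(q,s):
        M=R.from_euler('z',q[2]).as_matrix()
        return np.array([q[0],q[1],0])+M@[30,45*s,42],M@[-np.sin(t),0,np.cos(t)]
    for w in((1,1),(1,0),(0,1)):
        f=lambda q:sum(cost(cyl(*rb(q,s),11,106,150),w) for s in(1,-1))
        best=None
        c=unproj("top",(172,258),60)
        for yaw in np.arange(-3.1,3.1,.2):
          for dx in(-20,0,20):
            for dy in (-20,0,20):
              q=[c[0]+dx,c[1]+dy,yaw];v=f(q)
              if best is None or v<best[0]:best=(v,q)
        q=best[1]
        r=minimize(f,q,method="Nelder-Mead",options=dict(initial_simplex=[q,np.add(q,[8,0,0]),np.add(q,[0,8,0]),np.add(q,[0,0,.15])],xatol=.01,fatol=1e-4))
        print('rack',w,r.x.round(3),round(r.fun,3))
        for s in(1,-1):
            o,a=rb(r.x,s);print('  foot',o.round(1),'axis',a.round(3),'midcap',(o+128*a).round(1))
    # caddy rim: top edge outer radius 89 z60: score by gradient along ellipse
    G=cv2.GaussianBlur(cv2.imread("pics/top0.png",0).astype(np.float32),(0,0),.8)
    gx=cv2.Sobel(G,cv2.CV_32F,1,0);gy=cv2.Sobel(G,cv2.CV_32F,0,1);g=np.hypot(gx,gy)
    a=np.linspace(0,2*np.pi,180)
    def rim(q,rad,z):
        P=np.c_[q[0]+rad*np.cos(a),q[1]+rad*np.sin(a),np.full(180,z)]
        uv=proj("top",P,pt).astype(np.float32)
        return cv2.remap(g,uv[:,0].reshape(1,-1),uv[:,1].reshape(1,-1),cv2.INTER_LINEAR).mean()
    for rad,z in((89,60),(85,60),(80,6)):
        best=max((rim((x,y),rad,z),x,y) for x in np.arange(540,566,.5) for y in np.arange(-245,-215,.5))
        print('rim',rad,z,best)
E
python3 fit.py
```

```text
(1, 1) [ 593.5 -193.2] 0.674
(1, 0) [ 593.5 -194.6] 0.295
(0, 1) [ 593.4 -192.9] 0.373
(1, 1) [ 599.4 -246.3] 0.554
(1, 0) [ 600.5 -248.7] 0.219
(0, 1) [ 600.6 -242.8] 0.234
(1, 1) [ 533.5 -209.3] 0.723
(1, 0) [ 533.7 -212.1] 0.252
(0, 1) [ 531.1 -209.3] 0.427
(1, 1) [ 510.9 -259.6] 0.667
(1, 0) [ 512.  -261.6] 0.363
(0, 1) [ 510.9 -259.1] 0.292
g (1, 1) [666.3  32.5] 1.376
g (1, 0) [644.6  23.7] 0.994
g (0, 1) [666.3  32.5] 0.382
rack (1, 1) [536.859 213.47   -2.855] 1.146
  foot [520.8 161.8  42. ] axis [0.55  0.162 0.819] midcap [591.2 182.6 146.9]
  foot [495.3 248.1  42. ] axis [0.55  0.162 0.819] midcap [565.8 268.9 146.9]
rack (1, 0) [537.763 212.129  -2.837] 0.519
  foot [522.6 160.2  42. ] axis [0.547 0.172 0.819] midcap [592.7 182.2 146.9]
  foot [495.7 246.1  42. ] axis [0.547 0.172 0.819] midcap [565.7 268.1 146.9]
rack (0, 1) [536.22  215.141  -2.873] 0.612
  foot [519.2 163.8  42. ] axis [0.553 0.152 0.819] midcap [590.  183.3 146.9]
  foot [495.4 250.6  42. ] axis [0.553 0.152 0.819] midcap [566.1 270.  146.9]
rim 89 60 (np.float32(97.717316), np.float64(554.0), np.float64(-232.0))
rim 85 60 (np.float32(88.11621), np.float64(551.5), np.float64(-227.0))
rim 80 6 (np.float32(71.67374), np.float64(552.5), np.float64(-221.5))
```

Caddy ≈ (553,-230). Three bottles sit at a radius of about 52 mm, at angles of about 42°, -20° and -144°. The bottle at (533,-210) sits at r≈28, so it is D, out of pattern. The free slots are about 99°, 159°, 279° and the middle. I'll write a move helper next and go look from close by.

```bash
cat >> h.py <<'E'
def pose():
    o=arm.get_obs();return np.array(o['ee_pos']),R.from_quat(o['eef_rot']),o
def orient(axis,xdir):
    y=-np.array(axis,float);y/=np.linalg.norm(y);x=np.array(xdir,float);x-=x@y*y;x/=np.linalg.norm(x)
    return R.from_matrix(np.c_[x,y,np.cross(x,y)])
def rows(*wps):
    """wps: (pos, Rotation|None) -> row numbers in cm/deg from current pose"""
    p,r,o=pose();last=r;lp=p
    for q,t in wps:
        t=last if t is None else t
        d=r.inv().apply(np.array(q)-p)/10;v=(r.inv()*t).as_rotvec(degrees=True)
        n=max(np.linalg.norm(np.array(q)-lp)/62.5,(last.inv()*t).magnitude()*57.3/10.7)
        print(','.join(f'{k:.2f}' for k in np.r_[d,v]),f' need rows {n:.1f}');last=t;lp=np.array(q)
    
E
python3 - <<'E'
from h import *
p,r,o=pose();print(r.as_matrix().round(3))
w=cams.camera_params("wrist");M=R.from_rotvec(w['rvec']).as_matrix();c=-M.T@np.array(w['tvec'])
print('cam in tool',r.inv().apply(c-p).round(1),'fwd in tool',r.inv().apply(M[2]).round(3),'right',r.inv().apply(M[0]).round(3),w['fx'],w['cx'],w['cy'])
for az in(9.5,129.5,69.5,189.5):
    a=np.radians(az);t=orient([0,0,1],[np.cos(a),np.sin(a),0]);print(az);rows(((500,150,340),t),((560,-150,340),t))
rows(((500,150,340),None))
E
```

```text
[[ 0.375 -0.    -0.927]
 [ 0.927 -0.001  0.375]
 [-0.001 -1.     0.   ]]
cam in tool [   1.2 -117.7   79.9] fwd in tool [ 0.     0.949 -0.316] right [1. 0. 0.] 327.70177491880673 281.1405560479064 210.3157832703921
9.5
-29.82,-8.39,-40.72,0.02,58.45,-0.05  need rows 8.2
-55.37,-8.37,-57.54,0.02,58.45,-0.05  need rows 4.9
129.5
-29.82,-8.39,-40.72,-0.03,-61.55,-0.05  need rows 8.2
-55.37,-8.37,-57.54,-0.03,-61.55,-0.05  need rows 4.9
69.5
-29.82,-8.39,-40.72,-0.01,-1.55,-0.06  need rows 8.2
-55.37,-8.37,-57.54,-0.01,-1.55,-0.06  need rows 4.9
189.5
-29.82,-8.39,-40.72,-0.06,-121.55,-0.03  need rows 11.4
-55.37,-8.37,-57.54,-0.06,-121.55,-0.03  need rows 4.9
-29.82,-8.39,-40.72,0.00,0.00,0.00  need rows 8.2
```

```bash
python3 -m pendant '[-29.8,-8.4,-40.7,0,58.4,0,5, -29.8,-8.4,-40.7,0,58.4,0,5, -29.8,-8.4,-40.7,0,58.4,0,5, -29.8,-8.4,-40.7,0,58.4,0,5, -29.8,-8.4,-40.7,0,58.4,0,5, -29.8,-8.4,-40.7,0,58.4,0,5, -29.8,-8.4,-40.7,0,58.4,0,5, -29.8,-8.4,-40.7,0,58.4,0,5]'; python3 - <<'E'
from h import *
a=np.radians(9.5);t=orient([0,0,1],[np.cos(a),np.sin(a),0]);rows(((553,-230,340),t))
E
```

```text
time: 1.1
ee_pos: [494.7, 157.9, 338.4]
eef_rot: [0.705, 0.059, -0.059, -0.704]
contact_force: [0.6, 0.3, 0.0]
width: 49.7
-0.68,-0.13,-39.22,0.04,0.05,-0.04  need rows 6.3
```

```bash
python3 -m pendant '[-0.7,-0.1,-39.2,0,0,0,5, -0.7,-0.1,-39.2,0,0,0,5, -0.7,-0.1,-39.2,0,0,0,5, -0.7,-0.1,-39.2,0,0,0,5, -0.7,-0.1,-39.2,0,0,0,5, -0.7,-0.1,-39.2,0,0,0,5, -0.7,-0.1,-39.2,0,0,0,5, -0.7,-0.1,-39.2,0,0,0,5]'; cat > look.py <<'E'
from h import *
import sys,json
name=sys.argv[1]
p,r,o=pose();w=cams.camera_params("wrist");im=cams.camera("wrist")
cv2.imwrite(f"pics/{name}.png",im);json.dump({k:np.array(v).tolist() for k,v in w.items()},open(f"pics/{name}.json","w"));print(p.round(1))
E
python3 look.py w1
```

```text
time: 2.1
ee_pos: [552.6, -230.5, 339.0]
eef_rot: [-0.705, -0.058, 0.059, 0.705]
contact_force: [0.0, -0.1, -0.2]
width: 49.9
[ 552.6 -230.5  339. ]
```

View pics/w1.png

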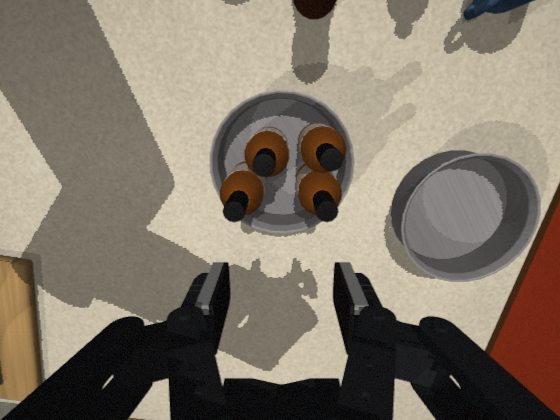

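The wrist view shows the near caddy centred at about (282,163). Caps are at (265,158), which is D, and at (330,157), (325,208) and (236,208). The empty second caddy is at (465,215), farther from the base, and I leave it alone.

```bash
cat > wfit.py <<'E'
from h import *
import json
def load(n):
    I=cv2.imread(f"pics/{n}.png");return I,json.load(open(f"pics/{n}.json"))
def capfit(I,w,x0,foot,axis=(0,0,1)):
    J=I.astype(int);M=((J.max(2)<45)&(np.ptp(J,2)<12)).astype(float)
    def f(q):
        h=hull("wrist",cyl([q[0],q[1],foot],axis,11,106,150),w)/255.;d=cv2.dilate(h,np.ones((7,7)))
        return (np.abs(h-M)*(d>0)).sum()/h.sum()
    r=minimize(f,x0,method="Nelder-Mead",options=dict(initial_simplex=[x0,np.add(x0,[6,0]),np.add(x0,[0,6])],xatol=.1,fatol=1e-4));return r.x,r.fun
def rimfit(I,w,x0,cs=((89,60),(85,60)),span=8,name="wrist"):
    G=cv2.GaussianBlur(cv2.cvtColor(I,cv2.COLOR_BGR2GRAY).astype(np.float32),(0,0),.8)
    g=np.hypot(cv2.Sobel(G,cv2.CV_32F,1,0),cv2.Sobel(G,cv2.CV_32F,0,1));g=np.minimum(g,80)
    a=np.linspace(0,2*np.pi,180)
    def s(x,y):
        t=0
        for rad,z in cs:
            uv=proj(name,np.c_[x+rad*np.cos(a),y+rad*np.sin(a),np.full(180,z)],w).astype(np.float32)
            t+=cv2.remap(g,uv[:,:1],uv[:,1:],cv2.INTER_LINEAR).mean()
        return t
    return max((s(x,y),x,y) for x in np.arange(x0[0]-span,x0[0]+span,.5) for y in np.arange(x0[1]-span,x0[1]+span,.5))
def amber(I,w,x0,foot,axis=(0,0,1)):
    J=I.astype(int);M=((J[...,2]>J[...,0]*1.8)&(J[...,2]>45)).astype(float)
    def f(q):
        P=[q[0],q[1],foot];h=np.maximum(hull("wrist",cyl(P,axis,25,86,88),w),0)/255.
        return 0
    return None
E
python3 - <<'E'
from wfit import *
I,w=load("w1")
for n,x0 in(("P1",(593,-194)),("P2",(600,-247)),("D",(533,-210)),("P4",(511,-260))):
    x,f=capfit(I,w,x0,6);print(n,x.round(1),round(f,3),proj("wrist",[*x,156],w).round(0))
for cs in(((89,60),),((85,60),),((89,60),(85,60)),((80,6),),((80,50),)):
    print(cs,rimfit(I,w,(553,-230),cs))
T=cv2.imread("pics/top0.png");print('top',rimfit(T,cams.camera_params("top"),(553,-230),name="top"))
E
```

```text
P1 [ 595.  -192.7] 0.194 [[332. 160.]]
P2 [ 600.4 -241.9] 0.223 [[326. 211.]]
D [ 533.8 -208. ] 0.208 [[263. 165.]]
P4 [ 512.7 -256.4] 0.229 [[234. 211.]]
((89, 60),) (np.float32(72.578125), np.float64(553.5), np.float64(-226.0))
((85, 60),) (np.float32(69.84445), np.float64(553.0), np.float64(-223.5))
((89, 60), (85, 60)) (np.float32(137.39265), np.float64(553.5), np.float64(-225.5))
((80, 6),) (np.float32(43.921482), np.float64(553.5), np.float64(-225.5))
((80, 50),) (np.float32(50.208008), np.float64(560.5), np.float64(-222.5))
top (np.float32(124.978134), np.float64(553.0), np.float64(-227.0))
```

```bash
python3 - <<'E'
from h import *
a=np.radians(9.5);t=orient([0,0,1],[np.cos(a),np.sin(a),0]);rows(((533.8,-208,338),t),((533.8,-208,200),t),((533.8,-208,145),t))
E
```

```text
-1.50,0.14,2.41,-0.01,0.03,-0.08  need rows 0.5
-1.48,13.94,2.41,-0.01,0.03,-0.08  need rows 2.2
-1.48,19.44,2.41,-0.01,0.03,-0.08  need rows 0.9
```

```bash
python3 -m pendant '[-1.5,0.1,2.4,0,0,0,4.0, -1.5,6,2.4,0,0,0,4.0, -1.5,12,2.4,0,0,0,4.0, -1.5,17,2.4,0,0,0,4.0, -1.5,19.4,2.4,0,0,0,4.0, -1.5,19.4,2.4,0,0,0,4.0, -1.5,19.4,2.4,0,0,0,1.5, -1.5,19.4,2.4,0,0,0,1.5, -1.5,19.4,2.4,0,0,0,1.5, -1.5,19.4,2.4,0,0,0,1.5]' 60; python3 - <<'E'
from h import *
p,r,o=pose();print(np.round(o['contact_force'],1))
rows(((553.5,-225.8,153),None))
E
```

```text
time: 3.4
ee_pos: [534.0, -208.2, 146.8]
eef_rot: [0.705, 0.059, -0.058, -0.704]
contact_force: [-1.3, 2.1, 6.4]
width: 20.2
[-1.3  2.1  6.4]
1.64,-0.62,-2.06,0.00,0.00,0.00  need rows 0.4
```

```bash
python3 -m pendant '[0,-0.8,0,0,0,0,1.5, 0.8,-0.8,-1.0,0,0,0,1.5, 1.6,-0.8,-2.0,0,0,0,1.5, 1.65,-0.8,-2.1,0,0,0,1.5, 1.65,-0.4,-2.1,0,0,0,1.5, 1.65,-0.1,-2.1,0,0,0,1.5, 1.65,0.0,-2.1,0,0,0,1.5, 1.65,0.0,-2.1,0,0,0,1.5]'; python3 look.py w2;python3 - <<'E'
from wfit import *
p,r,o=pose();print(np.round(o['contact_force'],1),np.round(o['ft_torque'],2))
I,w=load("w2")
for n,x0 in(("P1",(593,-194)),("P2",(600,-247)),("P4",(511,-260))):
    x,f=capfit(I,w,x0,6);print(n,x.round(1),round(f,3),proj("wrist",[*x,156],w).round(0))
E
```

```text
time: 4.4
ee_pos: [553.7, -226.1, 146.9]
eef_rot: [0.705, 0.059, -0.058, -0.704]
contact_force: [-1.4, 0.1, -1.3]
width: 20.3
[ 553.7 -226.1  146.9]
[-1.5 -0.4 -2.5] [-0.    0.15 -0.03]
P1 [ 593.3 -192.2] 0.136 [[398. 258.]]
P2 [ 602.9 -245.1] 0.252 [[385. 374.]]
P4 [ 511.2 -259.6] 0.25 [[163. 372.]]
```

View pics/w2.png

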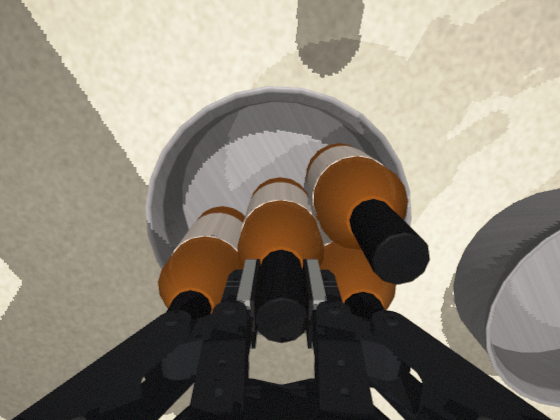

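D is held upright in the middle: its cap shows at (281,300) between the jaws, P1's cap top is at (400,258), and P2 and P4 are partly hidden. I'll seat it and release.

```bash
python3 -m pendant '[0,0.1,0,0,0,0,1.5, 0,0.2,0,0,0,0,1.5]'; python3 - <<'E'
from wfit import *
p,r,o=pose();print(p.round(1),np.round(o['contact_force'],1))
I,w=load("w2")
for cs in(((89,60),),((85,60),),((89,60),(85,60)),((80,6),)): print(cs,rimfit(I,w,(553,-227),cs))
rows(((553.7,-226.1,330),None))
E
```

```text
time: 4.7
ee_pos: [554.0, -226.4, 146.7]
eef_rot: [0.705, 0.06, -0.058, -0.704]
contact_force: [-7.2, 1.8, 22.4]
width: 20.5
[ 554.  -226.4  146.7] [-7.2  1.8 22.4]
((89, 60),) (np.float32(51.207672), np.float64(554.0), np.float64(-227.5))
((85, 60),) (np.float32(49.476124), np.float64(552.5), np.float64(-223.0))
((89, 60), (85, 60)) (np.float32(94.3466), np.float64(553.5), np.float64(-225.0))
((80, 6),) (np.float32(39.480816), np.float64(553.5), np.float64(-225.0))
0.01,-18.33,-0.01,0.00,0.00,0.00  need rows 2.9
```

```bash
python3 -m pendant '[0,-0.1,0,0,0,0,2.2, 0,-0.1,0,0,0,0,3.6, 0,-0.1,0,0,0,0,3.6, 0,-2,0,0,0,0,3.6, 0,-7,0,0,0,0,3.6, 0,-13,0,0,0,0,3.6, 0,-18.5,0,0,0,0,3.6,0,-18.5,0,0,0,0,3.6]'; python3 look.py w3;python3 - <<'E'
from wfit import *
p,r,o=pose();print(np.round(o['contact_force'],1))
I,w=load("w3")
for n,x0 in(("P1",(593,-194)),("P2",(600,-247)),("P4",(511,-260)),("D",(554,-226))):
    x,f=capfit(I,w,x0,6);print(n,x.round(1),round(f,3),proj("wrist",[*x,156],w).round(0))
print(rimfit(I,w,(553,-227)))
# rack grasp: axis, jaw
ax=np.array([.55,.160,.82]);ax/=np.linalg.norm(ax)
for nm,foot in(("R",[520.5,162,42]),("L",[495.5,248.3,42])):
    h=np.cross([0,0,1],ax);
    for sg in(1,-1):
        t=orient(ax,sg*h);g=np.array(foot)+130*ax+6*ax
        print(nm,sg,g.round(1));rows((g+100*ax,t),(g,t))
E
```

```text
time: 5.7
ee_pos: [554.4, -226.4, 335.9]
eef_rot: [0.707, 0.062, -0.056, -0.702]
contact_force: [-0.2, -0.3, -0.6]
width: 36.1
[ 554.4 -226.4  335.9]
[ 0.6 -0.8  0.1]
P1 [ 594.4 -192.3] 0.194 [[327. 163.]]
P2 [ 601.3 -242.4] 0.234 [[323. 215.]]
P4 [ 512.1 -257.1] 0.224 [[229. 215.]]
D [ 556.1 -225.9] 0.198 [[280. 191.]]
(np.float32(138.21202), np.float64(553.5), np.float64(-225.0))
R 1 [595.3 183.8 153.5]
16.53,9.66,40.44,26.53,-93.40,29.37  need rows 9.5
10.81,17.83,39.81,26.53,-93.40,29.37  need rows 1.6
R -1 [595.3 183.8 153.5]
16.53,9.66,40.44,-28.46,80.40,25.71  need rows 8.3
10.81,17.83,39.81,-28.46,80.40,25.71  need rows 1.6
L 1 [570.3 270.1 153.5]
15.49,9.61,49.36,26.53,-93.40,29.37  need rows 9.5
9.77,17.79,48.73,26.53,-93.40,29.37  need rows 1.6
L -1 [570.3 270.1 153.5]
15.49,9.61,49.36,-28.46,80.40,25.71  need rows 8.4
9.77,17.79,48.73,-28.46,80.40,25.71  need rows 1.6
```

```bash
python3 -m pendant '[16.5,7,40.4,26.5,-93.4,29.4,5, 16.5,7,40.4,26.5,-93.4,29.4,5, 16.5,7,40.4,26.5,-93.4,29.4,5, 16.5,7,40.4,26.5,-93.4,29.4,5, 16.5,7,40.4,26.5,-93.4,29.4,5, 16.5,7,40.4,26.5,-93.4,29.4,5, 16.5,9,40.4,26.5,-93.4,29.4,5, 16.5,9.7,40.4,26.5,-93.4,29.4,5, 16.5,9.7,40.4,26.5,-93.4,29.4,5, 16.5,9.7,40.4,26.5,-93.4,29.4,5]'; python3 - <<'E'
from h import *
p,r,o=pose();ax=np.array([.55,.160,.82]);ax/=np.linalg.norm(ax)
print(np.round(o['joints'],2));t=orient(ax,np.cross([0,0,1],ax));rows((np.array([595.3,183.8,153.5])+100*ax,t))
E
python3 look.py w4
```

```text
time: 7.0
ee_pos: [649.6, 199.9, 231.9]
eef_rot: [-0.275, -0.369, 0.711, 0.532]
contact_force: [0.3, -0.3, 1.3]
width: 50.0
[ 0.22  0.83  1.06 -0.04  1.86 -1.64]
-0.03,-0.33,0.15,-0.32,0.26,-0.12  need rows 0.1
[649.6 199.9 231.9]
```

View pics/w4.png

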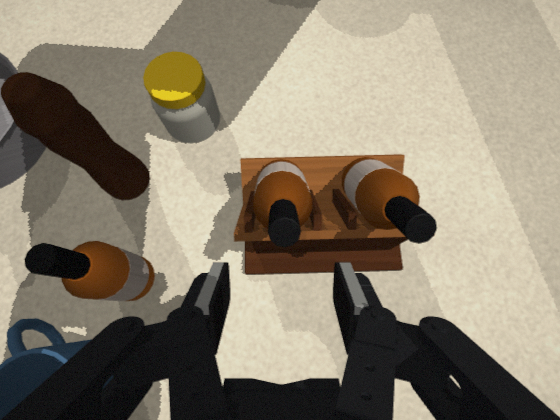

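The close wrist view shows the R cap end at (285,228), the L cap end at (418,226), and g's cap at (45,262) with the mill and jar well clear. I'll fit the rack from this image and re-measure the caddy from above.

```bash
cat > rk.py <<'E'
from wfit import *
t35=np.radians(35)
def rb(q,s):
    M=R.from_euler('z',q[2]).as_matrix()
    return np.array([q[0],q[1],0])+M@[30,45*s,42],M@[-np.sin(t35),0,np.cos(t35)]
def rackfit(I,w,q=(536.9,213.4,-2.855),sides=(1,-1)):
    J=I.astype(int);K=((J.max(2)<45)&(np.ptp(J,2)<12)).astype(float)
    def f(q):
        c=0
        for s in sides:
            h=hull("wrist",cyl(*rb(q,s),11,106,150),w)/255.;d=cv2.dilate(h,np.ones((7,7)));c+=(np.abs(h-K)*(d>0)).sum()/h.sum()
        return c
    r=minimize(f,q,method="Nelder-Mead",options=dict(initial_simplex=[q,np.add(q,[6,0,0]),np.add(q,[0,6,0]),np.add(q,[0,0,.1])],xatol=.01,fatol=1e-4));return r.x,r.fun
E
python3 - <<'E'
from rk import *
I,w=load("w4");p,r,o=pose()
q,f=rackfit(I,w);print(q.round(3),round(f,3))
for s in(1,-1):
    F,a=rb(q,s);print(F.round(1),a.round(3),'TCP-frame cap axis pt',r.inv().apply(F+136*a-p).round(1),'axis in tool',r.inv().apply(a).round(3))
print('g',capfit(I,w,(664,31),0))
import fit
T=cams.camera("top");cv2.imwrite("pics/top1.png",T);fit.MT[:]=((T.astype(int).max(2)<42)&(np.ptp(T.astype(int),2)<12))
for x0 in[(593,-195),(600,-248),(554,-228),(511,-262)]: x,f=fit.up(x0,6,(1,0));print('top',x.round(1),round(f,2))
E
```

```text
[537.833 213.852  -2.828] 0.325
[523.2 161.8  42. ] [0.546 0.177 0.819] TCP-frame cap axis pt [ 1.3 95.3 -1.3] axis in tool [ 0.015 -1.     0.005]
[495.4 247.4  42. ] [0.546 0.177 0.819] TCP-frame cap axis pt [91.3 96.6  0.3] axis in tool [ 0.015 -1.     0.005]
g (array([666.49609447,  33.42623472]), np.float64(0.16017789212823388))
top [ 594.1 -194.7] 0.3
top [ 600.5 -246.8] 0.24
top [ 556.3 -229.4] 0.28
top [ 511.1 -259.5] 0.29
```

```bash
python3 -m pendant '[0,4,-0.1,-0.3,0,0.9,5, 0,8,-0.1,-0.3,0,0.9,5, 0,9.4,-0.1,-0.3,0,0.9,5, 0,9.4,-0.1,-0.3,0,0.9,5, 0,9.4,-0.1,-0.3,0,0.9,1.5, 0,9.4,-0.1,-0.3,0,0.9,1.5, 0,9.4,-0.1,-0.3,0,0.9,1.5, 0,9.4,-0.1,-0.3,0,0.9,1.5]' 60; python3 - <<'E'
from h import *
p,r,o=pose();print(np.round(o['contact_force'],1),np.round(o['ft_torque'],2))
up=orient([0,0,1],[np.cos(np.radians(106)),np.sin(np.radians(106)),0])
a=np.radians(69.5);t=orient([0,0,1],[np.cos(a),np.sin(a),0])
ax=-r.apply([0,1,0])
rows((p+8*ax,None),(p+150*ax,None),((640,60,350),t),((504,-206,360),t))
E
```

```text
time: 8.1
ee_pos: [599.2, 185.2, 156.0]
eef_rot: [-0.281, -0.369, 0.713, 0.526]
contact_force: [3.8, 2.6, 6.4]
width: 21.0
[3.8 2.6 6.4] [ 0.39 -0.27 -0.26]
0.00,-0.80,-0.00,0.00,0.00,0.00  need rows 0.1
0.00,-15.00,-0.00,0.00,0.00,0.00  need rows 2.3
-13.42,-15.96,10.72,-33.21,35.94,-11.99  need rows 4.7
-34.95,-4.76,28.16,-33.21,35.94,-11.99  need rows 4.8
```

```bash
python3 -m pendant '[0,-1,0,0,0,0,1.5, 0,-5,0,0,0,0,1.5, 0,-10,0,0,0,0,1.5, 0,-15,0,0,0,0,1.5, -13.4,-16,10.7,-33.2,35.9,-12,1.5, -13.4,-16,10.7,-33.2,35.9,-12,1.5, -13.4,-16,10.7,-33.2,35.9,-12,1.5, -13.4,-16,10.7,-33.2,35.9,-12,1.5, -13.4,-16,10.7,-33.2,35.9,-12,1.5]'; python3 - <<'E'
from h import *
p,r,o=pose();print(np.round(o['contact_force'],1),np.round(o['ft_torque'],2))
a=np.radians(69.5);t=orient([0,0,1],[np.cos(a),np.sin(a),0])
rows(((502.3,-205.5,345),t),((502.3,-205.5,230),t))
E
```

```text
time: 9.22
ee_pos: [640.0, 59.2, 351.3]
eef_rot: [0.583, 0.403, -0.401, -0.581]
contact_force: [0.3, 0.2, -4.0]
width: 20.6
[ 0.3  0.2 -4. ] [ 0.02 -0.02 -0.09]
-29.64,0.57,3.49,0.19,-0.26,0.10  need rows 4.8
-29.66,12.07,3.53,0.19,-0.26,0.10  need rows 1.8
```

```bash
python3 -m pendant '[-29.6,0.6,3.5,0.2,-0.3,0.1,1.5, -29.6,0.6,3.5,0.2,-0.3,0.1,1.5, -29.6,0.6,3.5,0.2,-0.3,0.1,1.5, -29.6,0.6,3.5,0.2,-0.3,0.1,1.5, -29.6,0.6,3.5,0.2,-0.3,0.1,1.5, -29.6,2,3.5,0.2,-0.3,0.1,1.5, -29.6,2,3.5,0.2,-0.3,0.1,1.5]'; python3 look.py w5;python3 - <<'E'
from wfit import *
p,r,o=pose();I,w=load("w5")
print(w['cx'])
a=np.radians(69.5);t=orient([0,0,1],[np.cos(a),np.sin(a),0]);rows(((502.3,-205.5,147),t))
# overlay: expected held bottle outline (vertical, axis through tcp)
im=I.copy()
foot=p-np.array([0,0,1])*136
for rr,h0,h1 in((25,0,88),(11,106,150)):
    q=cv2.convexHull(proj("wrist",cyl(foot,[0,0,1],rr,h0,h1),w).astype(np.float32)).astype(int);cv2.polylines(im,[q],True,(0,255,0),1)
for P in((593.5,-192.5),(601,-243),(511.8,-257.5),(556,-226)):
    q=cv2.convexHull(proj("wrist",cyl([*P,6],[0,0,1],25,0,88),w).astype(np.float32)).astype(int);cv2.polylines(im,[q],True,(255,255,0),1)
cv2.imwrite("pics/w5o.png",im)
E
```

```text
time: 10.1
ee_pos: [502.1, -204.9, 329.9]
eef_rot: [-0.58, -0.403, 0.403, 0.582]
contact_force: [-0.1, -0.6, -3.5]
width: 20.4
[ 502.1 -204.9  329.9]
281.1405560479064
-0.11,18.34,-0.03,-0.08,0.07,0.02  need rows 2.9
```

View pics/w5o.png

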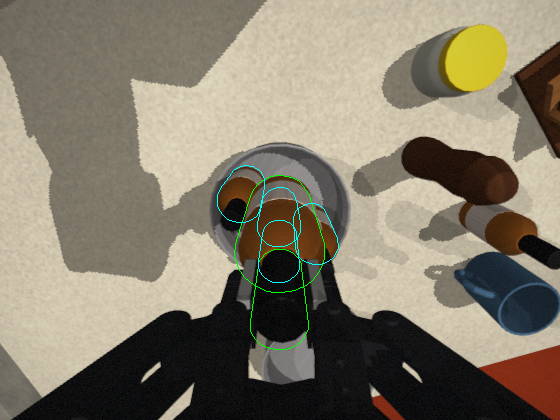

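```bash
python3 -m pendant '[-0.1,5,0,0,0,0,1.5, -0.1,8,0,0,0,0,1.5, -0.1,11,0,0,0,0,1.5, -0.1,14,0,0,0,0,1.5, -0.1,16.5,0,0,0,0,1.5, -0.1,17.5,0,0,0,0,1.5,-0.1,17.5,0,0,0,0,1.5]'; python3 -c "
from h import *
p,r,o=pose();print(p.round(1),np.round(o['contact_force'],1),np.round(o['ft_torque'],2))"
```

```text
time: 11.02
ee_pos: [502.7, -204.9, 155.5]
eef_rot: [-0.58, -0.404, 0.404, 0.581]
contact_force: [1.9, -0.7, -4.3]
width: 20.8
[ 502.7 -204.9  155.5] [ 1.9 -0.7 -4.3] [-0.15 -0.46  0.03]
```

```bash
python3 -m pendant '[0.0,0.4,0,0,0,0,1.5, 0,0.7,0,0,0,0,1.5, 0,0.9,0,0,0,0,1.5,0,0.95,0,0,0,0,1.5]'; python3 -c "
from h import *
p,r,o=pose();print(p.round(1),np.round(o['contact_force'],1),np.round(o['ft_torque'],2))"
```

```text
time: 11.52
ee_pos: [502.8, -205.0, 146.1]
eef_rot: [-0.58, -0.404, 0.404, 0.581]
contact_force: [1.8, -0.5, -2.8]
width: 20.8
[ 502.8 -205.   146.1] [ 1.8 -0.5 -2.8] [-0.14 -0.38 -0.01]
```

```bash
python3 -m pendant '[0.0,0.15,0,0,0,0,1.5, 0,0.3,0,0,0,0,1.5]'; python3 -c "
from h import *
p,r,o=pose();print(p.round(1),np.round(o['contact_force'],1),np.round(o['ft_torque'],2))"
```

```text
time: 11.78
ee_pos: [503.6, -205.3, 145.3]
eef_rot: [0.581, 0.404, -0.403, -0.58]
contact_force: [-4.6, 3.0, 33.3]
width: 20.4
[ 503.6 -205.3  145.3] [-4.6  3.  33.3] [ 0.65  0.76 -0.03]
```

```bash
python3 -m pendant '[0,-0.1,0,0,0,0,1.8, 0,-0.1,0,0,0,0,3.6, 0,-0.1,0,0,0,0,3.6, 0,-2,0,0,0,0,3.6, 0,-7,0,0,0,0,3.6, 0,-13,0,0,0,0,3.6, 0,-18.5,0,0,0,0,3.6,0,-18.5,0,0,0,0,3.6]'; python3 look.py w6;python3 - <<'E'
from wfit import *
p,r,o=pose();print(p.round(1),np.round(o['contact_force'],1))
I,w=load("w6");C=np.array(rimfit(I,w,(553,-227))[1:]);print(C)
for n,x0 in(("P1",(593,-194)),("P2",(600,-247)),("P4",(511,-260)),("D",(554,-226)),("R",(503,-205))):
    x,f=capfit(I,w,x0,6);d=x-C;print(n,x.round(1),round(f,3),'r',np.hypot(*d).round(1),np.degrees(np.arctan2(d[1],d[0])).round(1))
ax=np.array([.546,.177,.819]);F=np.array([495.4,247.4,42])
t=orient(ax,np.cross([0,0,1],ax));g=F+136*ax;rows(((600,60,330),t),(g+100*ax,t))
E
```

```text
time: 12.78
ee_pos: [503.9, -205.6, 334.1]
eef_rot: [0.584, 0.405, -0.402, -0.578]
contact_force: [0.4, 0.1, -0.6]
width: 36.3
[ 503.9 -205.6  334.1]
[ 503.3 -205.2  331.5] [ 0.3 -0.8 -0.5]
[ 553.5 -224.5]
P1 [ 597.2 -193.4] 0.375 r 53.6 35.4
P2 [ 601.8 -244.1] 0.227 r 52.1 -22.1
P4 [ 511.2 -257.6] 0.201 r 53.7 -141.9
D [ 555.  -225.8] 0.223 r 2.0 -42.4
R [ 504.1 -204. ] 0.221 r 53.5 157.4
28.23,0.14,0.17,33.97,-37.17,11.60  need rows 4.8
50.56,9.57,5.93,33.97,-37.17,11.60  need rows 4.0
```

```bash
python3 -m pendant '[28.2,0.1,0.2,34,-37.2,11.6,5, 28.2,0.1,0.2,34,-37.2,11.6,5, 28.2,0.1,0.2,34,-37.2,11.6,5, 28.2,0.1,0.2,34,-37.2,11.6,5, 28.2,0.1,0.2,34,-37.2,11.6,5, 50.6,9.6,5.9,34,-37.2,11.6,5, 50.6,9.6,5.9,34,-37.2,11.6,5, 50.6,9.6,5.9,34,-37.2,11.6,5, 50.6,9.6,5.9,34,-37.2,11.6,5, 50.6,9.6,5.9,34,-37.2,11.6,5]'; python3 look.py w7; python3 - <<'E'
from rk import *
I,w=load("w7");p,r,o=pose();print(np.round(o['joints'],2))
for k in(0,.0):
    q,f=rackfit(I,w,(537.8,213.8,-2.828),(-1,));print(q.round(3),round(f,3))
# yaw fixed fit
J=I.astype(int);K=((J.max(2)<45)&(np.ptp(J,2)<12)).astype(float)
ax=np.array([.546,.177,.819]);x,f=capfit(I,w,(495.4,247.4),42,ax);print(x,f)
F=np.array([*x,42]);print('in tool',r.inv().apply(F+136*ax-p).round(1),r.inv().apply(ax).round(3))
E
```

```text
time: 14.08
ee_pos: [623.1, 293.0, 229.6]
eef_rot: [-0.268, -0.371, 0.72, 0.521]
contact_force: [0.2, -0.6, -0.1]
width: 50.0
[623.1 293.  229.6]
[ 0.34  0.85  1.03  0.01  1.88 -1.55]
[538.753 213.498  -2.81 ] 0.162
[538.753 213.498  -2.81 ] 0.162
[495.16819026 247.78165832] 0.16213572594343414
in tool [-1.2 96.8  1.9] [-0.002 -1.     0.006]
```

```bash
python3 -m pendant '[-0.25,4,0.2,-0.3,0,0,5, -0.25,8,0.2,-0.3,0,0,5, -0.25,9.5,0.2,-0.3,0,0,5, -0.25,9.5,0.2,-0.3,0,0,5, -0.25,9.5,0.2,-0.3,0,0,1.5, -0.25,9.5,0.2,-0.3,0,0,1.5, -0.25,9.5,0.2,-0.3,0,0,1.5, -0.25,9.5,0.2,-0.3,0,0,1.5]' 60; python3 - <<'E'
from h import *
p,r,o=pose();print(np.round(o['contact_force'],1),np.round(o['ft_torque'],2))
F=np.array([495.2,247.8,42]);ax=np.array([.546,.177,.819]);print('along',(p-F)@ax)
a=np.radians(9.5);t=orient([0,0,1],[np.cos(a),np.sin(a),0])
ax=-r.apply([0,1,0])
rows((p+150*ax,None),((640,60,350),t),((552,-170,345),t))
E
```

```text
time: 15.12
ee_pos: [571.5, 271.4, 156.1]
eef_rot: [-0.271, -0.375, 0.718, 0.52]
contact_force: [3.9, 1.9, 5.4]
width: 20.8
[3.9 1.9 5.4] [ 0.3  -0.22 -0.12]
along 139.2642138656452
0.00,-15.00,-0.00,0.00,0.00,0.00  need rows 2.4
-22.21,-15.87,11.16,-25.74,95.25,-29.91  need rows 9.6
-41.33,-6.59,23.61,-25.74,95.25,-29.91  need rows 3.9
```

```bash
python3 -m pendant '[0,-1,0,0,0,0,1.5, 0,-5,0,0,0,0,1.5, 0,-10,0,0,0,0,1.5, 0,-15,0,0,0,0,1.5, -22.2,-15.9,11.2,-25.7,95.3,-29.9,1.5, -22.2,-15.9,11.2,-25.7,95.3,-29.9,1.5, -22.2,-15.9,11.2,-25.7,95.3,-29.9,1.5, -22.2,-15.9,11.2,-25.7,95.3,-29.9,1.5, -22.2,-15.9,11.2,-25.7,95.3,-29.9,1.5, -22.2,-15.9,11.2,-25.7,95.3,-29.9,1.5]'; python3 - <<'E'
from h import *
p,r,o=pose();print(np.round(o['contact_force'],1),np.round(o['ft_torque'],2))
a=np.radians(9.5);t=orient([0,0,1],[np.cos(a),np.sin(a),0])
rows(((600,-10,350),t),((544.7,-173.1,340),t))
E
```

```text
time: 16.38
ee_pos: [640.0, 58.7, 351.2]
eef_rot: [-0.596, -0.196, 0.34, 0.7]
contact_force: [0.1, 0.4, -2.2]
width: 20.6
[ 0.1  0.4 -2.2] [-0.04 -0.3  -0.02]
-7.63,0.68,-2.13,-9.58,35.25,-11.11  need rows 3.6
-22.91,2.04,-10.02,-9.58,35.25,-11.11  need rows 2.8
```

```bash
python3 -m pendant '[-7.6,0.7,-2.1,-9.6,35.2,-11.1,1.5, -7.6,0.7,-2.1,-9.6,35.2,-11.1,1.5, -7.6,0.7,-2.1,-9.6,35.2,-11.1,1.5, -22.9,2,-10,-9.6,35.2,-11.1,1.5, -22.9,2,-10,-9.6,35.2,-11.1,1.5, -22.9,2,-10,-9.6,35.2,-11.1,1.5, -22.9,2,-10,-9.6,35.2,-11.1,1.5]'; python3 - <<'E'
from h import *
p,r,o=pose();print(np.round(o['contact_force'],1),np.round(o['ft_torque'],2))
a=np.radians(9.5);t=orient([0,0,1],[np.cos(a),np.sin(a),0])
rows(((544.7,-173.1,155),t))
E
```

```text
time: 17.25
ee_pos: [543.8, -175.6, 340.6]
eef_rot: [0.705, 0.057, -0.058, -0.705]
contact_force: [-0.2, 0.2, -1.5]
width: 20.4
[-0.2  0.2 -1.5] [ 0.03 -0.04  0.01]
0.14,18.56,0.25,0.03,-0.16,-0.04  need rows 3.0
```

```bash
python3 -m pendant '[0.1,2,0.2,0,0,0,1.5, 0.1,6,0.2,0,0,0,1.5, 0.1,9,0.2,0,0,0,1.5, 0.1,12,0.2,0,0,0,1.5, 0.1,15,0.2,0,0,0,1.5, 0.1,17.5,0.2,0,0,0,1.5,0.1,18.5,0.2,0,0,0,1.5,0.1,18.5,0.2,0,0,0,1.5]'; python3 -c "
from h import *
p,r,o=pose();print(p.round(1),np.round(o['contact_force'],1),np.round(o['ft_torque'],2))"
```

```text
time: 18.25
ee_pos: [544.6, -173.3, 155.6]
eef_rot: [0.705, 0.057, -0.058, -0.705]
contact_force: [-0.4, 0.7, -2.4]
width: 20.5
[ 544.6 -173.3  155.6] [-0.4  0.7 -2.4] [-0.01  0.03 -0.01]
```

No contact on the way in. I'll lower it to the floor.

```bash
python3 -m pendant '[0.0,0.4,0,0,0,0,1.5, 0,0.7,0,0,0,0,1.5, 0,0.9,0,0,0,0,1.5,0,1.05,0,0,0,0,1.5,0,1.15,0,0,0,0,1.5]'; python3 -c "
from h import *
p,r,o=pose();print(p.round(1),np.round(o['contact_force'],1),np.round(o['ft_torque'],2))"
```

```text
time: 18.88
ee_pos: [545.0, -173.4, 145.6]
eef_rot: [0.705, 0.058, -0.058, -0.704]
contact_force: [-4.6, 3.1, 20.8]
width: 20.9
[ 545.  -173.4  145.6] [-4.6  3.1 20.8] [ 0.44  1.03 -0.04]
```

```bash
python3 -m pendant '[0,-0.1,0,0,0,0,1.8, 0,-0.1,0,0,0,0,3.6, 0,-0.1,0,0,0,0,3.6, 0,-2,0,0,0,0,3.6, 0,-7,0,0,0,0,3.6, 0,-13,0,0,0,0,3.6, 0,-18.5,0,0,0,0,3.6,0,-18.5,0,0,0,0,3.6]'; python3 look.py w8;python3 - <<'E'
from wfit import *
p,r,o=pose();print(np.round(o['contact_force'],1))
I,w=load("w8");C=np.array(rimfit(I,w,(553,-227))[1:]);print(C)
for n,x0 in(("P1",(593,-194)),("P2",(600,-247)),("P4",(511,-260)),("D",(554,-226)),("R",(503,-205)),("L",(545,-173))):
    x,f=capfit(I,w,x0,6);d=x-C;print(n,x.round(1),round(f,3),'r',np.hypot(*d).round(1),np.degrees(np.arctan2(d[1],d[0])).round(1))
rows(((667,32,330),None),((667,32,270),None))
E
```

```text
time: 19.88
ee_pos: [545.8, -173.6, 334.7]
eef_rot: [0.706, 0.06, -0.055, -0.703]
contact_force: [-0.3, 0.1, -1.3]
width: 36.1
[ 545.8 -173.6  334.7]
[-0.4  0.3 -0.9]
[ 553. -224.]
P1 [ 594.6 -191.7] 0.204 r 52.7 37.8
P2 [ 603.6 -245.1] 0.354 r 54.8 -22.6
P4 [ 512.8 -259.3] 0.485 r 53.5 -138.7
D [ 555.9 -226.2] 0.201 r 3.7 -37.2
R [ 504.9 -202.4] 0.213 r 52.7 155.8
L [ 547.9 -171.2] 0.223 r 53.1 95.5
15.37,0.20,18.28,0.00,0.00,0.00  need rows 3.8
15.35,6.20,18.29,0.00,0.00,0.00  need rows 1.0
```

```bash
python3 -m pendant '[15.4,0.2,18.3,0,0,0,5, 15.4,0.2,18.3,0,0,0,5, 15.4,0.2,18.3,0,0,0,5, 15.4,0.2,18.3,0,0,0,5, 15.4,6.2,18.3,0,0,0,5, 15.4,6.2,18.3,0,0,0,5]'; python3 look.py w9;python3 - <<'E'
from wfit import *
I,w=load("w9");x,f=capfit(I,w,(667,32.5),0);p,r,o=pose();print(x.round(1),round(f,3),'tool',r.inv().apply([*x,139]-p).round(1))
cv2.imwrite("pics/w9.png",I)
E
```

```text
time: 20.68
ee_pos: [665.7, 32.7, 264.3]
eef_rot: [0.705, 0.055, -0.061, -0.704]
contact_force: [0.3, -1.4, 1.5]
width: 50.2
[665.7  32.7 264.3]
[666.8  33.3] 0.2 tool [  0.5 128.8   1.4]
```

View pics/w9.png

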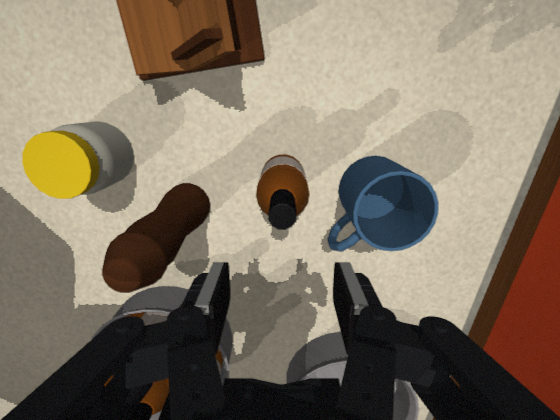

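g stands alone, cap at (283,212). The mill at (155,240) and the mug with its handle at (345,235) are clear of the fingers.

```bash
python3 -m pendant '[-0.1,4,0.1,0,0,0,5, -0.1,8,0.1,0,0,0,5, -0.1,11.5,0.1,0,0,0,5, -0.1,12.7,0.1,0,0,0,5, -0.1,12.7,0.1,0,0,0,5, -0.1,12.7,0.1,0,0,0,1.5, -0.1,12.7,0.1,0,0,0,1.5, -0.1,12.7,0.1,0,0,0,1.5, -0.1,12.7,0.1,0,0,0,1.5]' 60; python3 - <<'E'
from h import *
p,r,o=pose();print(p.round(1),np.round(o['contact_force'],1),np.round(o['ft_torque'],2))
a=np.radians(9.5);t=orient([0,0,1],[np.cos(a),np.sin(a),0])
rows((p+[0,0,10],t),(p+[0,0,210],t),((561,-277,350),t))
E
```

```text
time: 21.85
ee_pos: [666.0, 32.6, 142.7]
eef_rot: [0.706, 0.058, -0.058, -0.704]
contact_force: [-1.2, -0.5, 6.0]
width: 19.9
[666.   32.6 142.7] [-1.2 -0.5  6. ] [-0.08  0.21 -0.03]
0.00,-1.00,-0.00,0.13,-0.13,0.00  need rows 0.2
0.00,-21.00,-0.05,0.13,-0.13,0.00  need rows 3.2
-15.40,-20.66,-28.89,0.13,-0.13,0.00  need rows 5.2
```

```bash
python3 -m pendant '[0,-1,0,0,0,0,1.5, 0,-6,0,0,0,0,1.5, 0,-12,0,0,0,0,1.5, 0,-18,0,0,0,0,1.5, -15.5,-20,-29,0.1,-0.1,0,1.5, -15.5,-20,-29,0.1,-0.1,0,1.5, -15.5,-20,-29,0.1,-0.1,0,1.5, -15.5,-20,-29,0.1,-0.1,0,1.5, -15.5,-20,-29,0.1,-0.1,0,1.5, -15.5,-20,-29,0.1,-0.1,0,1.5]'; python3 - <<'E'
from h import *
p,r,o=pose();print(np.round(o['contact_force'],1),np.round(o['ft_torque'],2))
a=np.radians(9.5);t=orient([0,0,1],[np.cos(a),np.sin(a),0])
rows(((559.5,-278.2,155),t))
E
```

```text
time: 23.1
ee_pos: [558.7, -281.3, 344.4]
eef_rot: [0.705, 0.057, -0.057, -0.704]
contact_force: [0.3, -0.2, -2.3]
width: 20.4
[ 0.3 -0.2 -2.3] [ 0.02 -0.03  0.05]
0.12,18.94,0.32,0.09,-0.22,0.03  need rows 3.0
```

```bash
python3 -m pendant '[0.1,2,0.3,0,0,0,1.5, 0.1,6,0.3,0,0,0,1.5, 0.1,9,0.3,0,0,0,1.5, 0.1,12,0.3,0,0,0,1.5, 0.1,15,0.3,0,0,0,1.5, 0.1,17.5,0.3,0,0,0,1.5,0.1,18.7,0.3,0,0,0,1.5,0.1,18.9,0.3,0,0,0,1.5]'; python3 -c "
from h import *
p,r,o=pose();print(p.round(1),np.round(o['contact_force'],1),np.round(o['ft_torque'],2))"
```

```text
time: 24.1
ee_pos: [559.4, -277.9, 155.4]
eef_rot: [0.705, 0.057, -0.057, -0.704]
contact_force: [-1.2, 2.7, -1.8]
width: 20.5
[ 559.4 -277.9  155.4] [-1.2  2.7 -1.8] [ 0.39  0.27 -0.  ]
```

```bash
python3 -m pendant '[0.0,0.3,0.05,0,0,0,1.5, 0,0.5,0.05,0,0,0,1.5, 0,0.7,0.05,0,0,0,1.5,0,0.8,0.05,0,0,0,1.5,0,0.9,0.05,0,0,0,1.5]'; python3 -c "
from h import *
p,r,o=pose();print(p.round(1),np.round(o['contact_force'],1),np.round(o['ft_torque'],2))"
```

```text
time: 24.72
ee_pos: [559.8, -277.7, 148.6]
eef_rot: [0.706, 0.058, -0.057, -0.704]
contact_force: [-6.1, 5.0, 23.4]
width: 20.3
[ 559.8 -277.7  148.6] [-6.1  5.  23.4] [ 0.73  1.23 -0.08]
```

On the floor: contact at z 148.6, expected 148.7. I'll release and check.

```bash
python3 -m pendant '[0,-0.1,0,0,0,0,1.8, 0,-0.1,0,0,0,0,3.6, 0,-0.1,0,0,0,0,3.6, 0,-2,0,0,0,0,3.6, 0,-7,0,0,0,0,3.6, 0,-13,0,0,0,0,3.6, 0,-19,6,0,0,0,3.6,0,-19,6,0,0,0,3.6,0,-19,6,0,0,0,3.6]'; python3 look.py w10;python3 - <<'E'
from wfit import *
p,r,o=pose();print(np.round(o['contact_force'],1))
I,w=load("w10");C=np.array(rimfit(I,w,(553,-227))[1:]);print(C)
X=[]
for n,x0 in(("P1",(593,-194)),("P2",(600,-247)),("P4",(511,-260)),("D",(554,-226)),("R",(503,-205)),("L",(545,-173)),("G",(560,-278))):
    x,f=capfit(I,w,x0,6);d=x-C;X.append(x);print(n,x.round(1),round(f,3),'r',np.hypot(*d).round(1),np.degrees(np.arctan2(d[1],d[0])).round(1))
cv2.imwrite("pics/w10c.png",cv2.resize(I[60:330,130:430],None,fx=2,fy=2,interpolation=cv2.INTER_CUBIC))
T=cams.camera("top");S=cams.camera("scene");cv2.imwrite("pics/fin.png",np.vstack([cv2.resize(T[60:320,100:460],(720,260*2))[:, :],]))
E
```

```text
time: 25.85
ee_pos: [549.8, -217.5, 339.0]
eef_rot: [0.706, 0.059, -0.057, -0.704]
contact_force: [-0.2, -0.2, -0.4]
width: 36.1
[ 549.8 -217.5  339. ]
[-0.7 -0.7 -0.5]
[ 553.5 -225. ]
P1 [ 594.5 -192.3] 0.205 r 52.5 38.6
P2 [ 601.6 -242.4] 0.232 r 51.2 -19.8
P4 [ 511.7 -256.2] 0.234 r 52.1 -143.3
D [ 556.  -225.7] 0.221 r 2.6 -16.1
R [ 505.  -203.4] 0.214 r 53.1 156.0
L [ 547.4 -171.5] 0.225 r 53.8 96.5
G [ 561.8 -276. ] 0.237 r 51.6 -80.7
```

View pics/w10c.png

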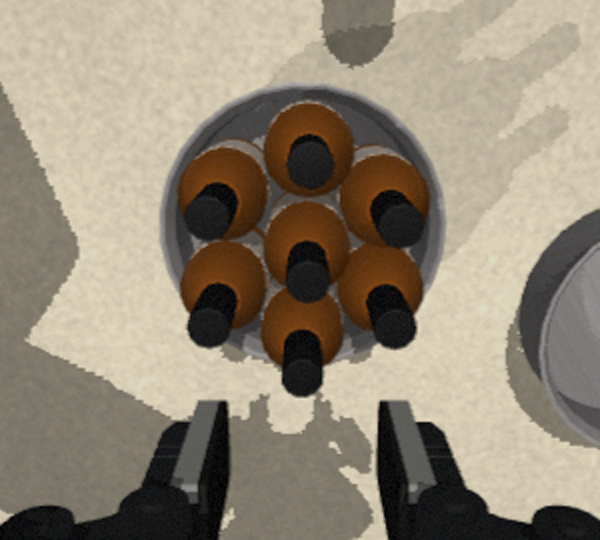

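All seven caps form the pattern: the middle one at (307,278) in the crop and six around it. Last check is the bystanders and the side view.

```bash
python3 -m pendant '[0,-6,8,0,0,0,5, 0,-10,14,0,0,0,5, 0,-10,20,0,0,0,5, 0,-10,20,0,0,0,5, 0,-10,20,0,0,0,5]'; python3 - <<'E'
from h import *
T=cams.camera("top").astype(int);S=cams.camera("scene");T0=cv2.imread("pics/top0.png").astype(int)
S0=cv2.imread("pics/scene0.png").astype(int)
for n,b in(("mill",(262,225,308,262)),("mug",(235,118,295,170)),("jar",(246,280,284,316))):
    a=np.abs(T-T0)[b[1]:b[3],b[0]:b[2]].max(2);print('top',n,(a>40).mean().round(3))
for n,b in(("mill",(262,160,290,225)),("mug",(248,255,290,308)),("jar",(290,165,322,208))):
    a=np.abs(S.astype(int)-S0)[b[1]:b[3],b[0]:b[2]].max(2);print('scene',n,(a>40).mean().round(3))
cv2.imwrite("pics/fin.png",cv2.resize(S[90:330,90:430],None,fx=2.2,fy=2.2,interpolation=cv2.INTER_CUBIC))
E
```

```text
time: 26.62
ee_pos: [517.5, -20.1, 435.9]
eef_rot: [0.705, 0.058, -0.058, -0.704]
contact_force: [-0.5, -0.3, 0.7]
width: 49.8
top mill 0.301
top mug 0.025
top jar 0.816
scene mill 0.026
scene mug 0.036
scene jar 0.0
```

View pics/fin.png

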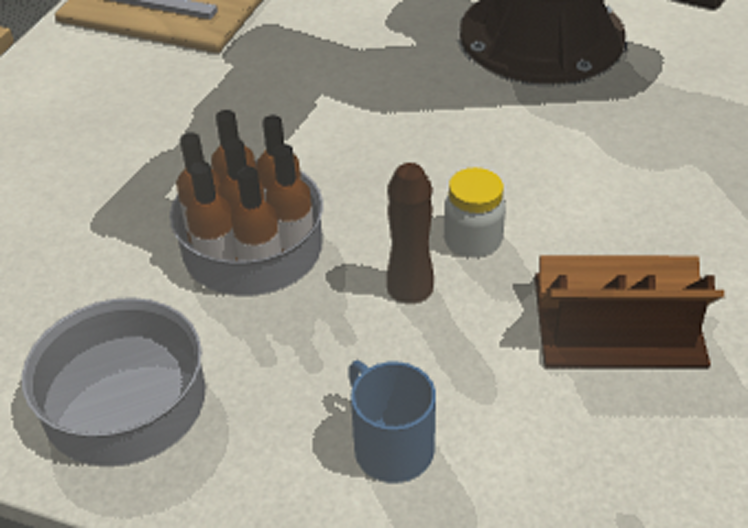

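```bash
python3 -c "
from bench import arm
print(arm.sign_off())"
```

```text
the job is handed in; nothing more can be done
None
```

All seven bottles stand in the nearer caddy, one in the middle and six round it, and I handed the job in at about 27 s of the 72 s. I moved the out-of-pattern bottle to the middle first because it was blocking two ring slots as well. Then I brought over the right rack bottle, the left rack bottle and the worktop bottle. Each was lowered until it touched the floor before I opened the jaws.

**Pattern:** The last wrist-camera fit puts the six ring bottles 51 to 54 mm from the caddy centre, about 60° apart. The middle one is about 2.5 mm off centre, towards +x. The scene view agrees, with everything upright, though the front bottles mostly hide the middle one.

**Forces:** The highest reading I saw at set-down was about 33 N, well under the 120 N wrist limit. I only read the force at the end of each move.

**Bystanders:** The mill, mug and jar are unchanged in the scene camera (under 4 % of pixels differ). The top-camera comparison disagreed for two of them, with 82 % of pixels differing at the jar and 30 % at the mill. I put that down to the arm being in front of them, since the scene view shows both standing where they were.

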